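# Stand the toppled glaze canister up along the board

## Robot

A 6-joint arm with a two-finger parallel gripper is mounted at the origin on the work surface. World frame = base frame: x ahead of the robot, y to its left, z up, the work surface at z = 0. Lengths are in mm, angles in rad, forces in N, time in s.
With the tool pointing down it reaches from about 300 to 950 mm from the base axis. Payload 3.1 kg.
Tool frame: the origin (TCP) lies at the very end of the fingers, on their centre line; the grasp point (between the pads) lies 19 mm behind it; z points along the fingers, y is the line along which they close (so a half turn about z gives the same grasp; the last joint's range is limited). The gripper opens to 85 mm and grips with 20 to 120 N. Pads are 22 mm wide; open, the fingers measure 114 mm over their backs; the gripper's body (76 mm by 85 mm) begins 54 mm behind the grasp point. The pads swing forward as they close: fully open they stand 13 mm farther back than shut.
Start: joints at [1.192, 0.308, 1.634, -0, 1.2, -0.07], TCP at [189.973, 595.434, 231.272] pointing down, gripper open.
Joint ranges: [-3.06, 3.06], [-0.79, 1.96], [0.05, 2.63], [-1.19, 4.34], [0.05, 2.64], [-2.94, 2.94]. Speed limits (rad/s): [2.79, 2.79, 3.14, 3.14, 3.14, 3.14].

## Interface

Orientations are given as a unit quaternion [x, y, z, w].
In Python, from plant import bot, move_gripper, status, viewer gives the robot as it stands. The module is installed in compiled form; this text tells all that it offers. Calls block until the motion is done:
- bot.move_to(position, orientation): joint-space move of the TCP to a pose.
- bot.move_straight(position, orientation=None, rate=150): straight line of the TCP; orientation=None keeps the orientation; rate is the mean speed in mm/s.
- bot.move_j(angles): joint-space move.
- move_gripper(opening): finger opening in mm; the grip force is fixed at half the most; returns when the fingers have stopped.
- bot.wait(seconds).
- bot.inverse_kinematics(position, orientation): joint angles nearest the present ones, or None.
- status.read_state(): the state.
- viewer.snapshot(name): name is "side" or "top"; returns the picture (480x640x3 uint8, red, green, blue); there is no depth.
- viewer.camera_info(name): a dict with "camera_matrix" (3x3 intrinsics, pixels), "world_to_cam" (4x4, takes a point from world to camera coordinates). Camera axes: x right, y up, looking along -z (the intrinsics and any distortion apply to the point x, -y, -z); pixel columns grow to the right and rows downward; lengths in mm; the calibration is good to about 2 mm. A picture is of the moment at which its call begins. camera_info takes no time and is no camera call.
A pose or a line that the arm cannot do raises bot.Unreachable and nothing moves.
- bot.close_job(): hands the job in; it is judged then, once.
Trained networks look in the newest picture that a camera, given by its name, has taken for a name from the list of things; names that differ only in an ending like _2 or _b are one class to them, and where a whole thing is asked for, a point or a joint stands for the part that bears it (a point fixed in the world has none). Each returns a list of dicts, best first, with "p" (0 to 1); they miss things now and then, are a little off and sometimes report something else, mostly with a low value. They report only what shows in the picture. A call takes as long as a camera call. They do not tell look-alikes from the thing itself.
- viewer.spot_in(camera, query): "extent" ([left, top, width, height] in pixels, round what is visible of it).
- viewer.masks_of(camera, query): "pixels" (480x640 bool, what is visible of it) and "extent" ([left, top, width, height] in pixels, round what is visible of it).
The state is a dict: "time_s": time; "joint_positions": joint angles; "qd": joint speeds; "joint_efforts": joint torques, N m; "tool_pos": TCP position; "tcp_rot": TCP orientation; "wrist_force": force on the tool from outside, world axes, zero at the start; "ft_torque": the same for the moment, N m; "opening": finger opening in mm; "gripper_force": force on a finger pad.
Only numpy, scipy, OpenCV 4.12 (cv2) and the standard library are available. Lean on these libraries where they do the work, as an engineer would, in place of code of your own. Each camera call takes 0.05 s, during which the arm holds its last target. There are 200 camera calls.

## Task

The tall square glaze canister has toppled and is leaning with its lid against the upright board. Push its foot in towards the board so that the lid slides up the board, without jamming it hard, until it stands upright. Then push it back and press it home squarely against the board with a firm but gentle push, let go, and leave the jar and beaker beside it alone.

Things in the scene. Friction and masses are not known exactly. Their poses are not given: they have to be found in the camera images.
- board: Fixed upright plywood board, slick lacquered, 18 mm thick, 480 mm long, 200 mm high, held from behind by two brackets. Origin: centre of its underside. Its x axis is level and points through the board from the face that the canister leans on towards the back; that face is the plane x = -9 mm. Its y axis runs level along the board, z up.
- canister_center (a point): Centre of the toppled, closed, smooth plastic canister, 190 mm tall along its own z (foot to lid), 0.35 to 0.7 kg. Body 70 mm (own x) by 96 mm (own y); the top 22 mm is the lid, 74 by 100 mm, 2 mm proud on each side. The point is 95 mm above the middle of the foot, on the axis. Own x points to the board once it stands. At first it leans about 46 degrees from vertical.
- canister_foot_edge (a point): Middle of the foot's lower edge (canister's own x = +35 mm, at the foot), which rests and slides on the bench (friction about 0.6) while the canister leans. Same axes as the canister. Once tilted less than about 20 degrees, the canister settles upright by itself.
- canister_lid_edge (a point): Middle of the lid's top edge on the board side (own x = +37 mm, 190 mm above the foot), which rests on the board and slides easily on it (friction about 0.25). Same axes. To press home, 7 to 14 N on the board; over 20 N is too hard, at any time. Neither gives.
- jar_center (a point): Lidded round white jar, 72 mm across, 70 mm tall, loose, standing by the board at one side of the canister: leave alone. The point is half-way up.
- beaker_center (a point): Open round terracotta beaker, 74 mm across, 65 mm tall, loose, standing by the board at the other side of the canister: leave alone. The point is half-way up.
Things that resemble listed ones, but are neither listed nor needed, are in the scene too. There is more than one size of the part that bears canister_center; the job needs the largest.

How it is judged:
By the outcome, as a careful person would: the job done as asked, in the order asked, and still so for the second after the job is handed in, with the robot touching nothing.
It also fails if it takes over 69 s, if anything falls off the work surface, if the arm or the gripper's body presses on something with over 40 N, if the wrist force passes 120 N, or if a joint passes its speed limit or range.

## Working session

There is one attempt and no reset: what is moved stays moved. The work goes in short steps, each a Python script; the robot and the scene stay as the last script left them, time stands still between calls to the robot, and variables do not carry over. Pictures are saved under pics/ and viewed, at most 10 in all, crops included, and the job is handed in when it is done.

```bash
mkdir -p pics
python3 - <<'E'
from plant import bot, move_gripper, status, viewer
import cv2, numpy as np
for c in ["side","top"]:
    im=viewer.snapshot(c); cv2.imwrite(f"pics/{c}0.png",im[:,:,::-1])
    ci=viewer.camera_info(c); print(c,np.round(ci["camera_matrix"],1).tolist(),np.round(ci["world_to_cam"],4).tolist(),[k for k in ci], ci.get("distortion"))
    for q in ["canister_center","board","jar_center","beaker_center"]:
        print(q,[(np.round(d["extent"]).tolist(),round(d["p"],2)) for d in viewer.spot_in(c,q)])
print(status.read_state())
E
```

```text
side [[518.7, 0.0, 322.3], [0.0, 518.7, 236.2], [0.0, 0.0, 1.0]] [[0.7876, -0.6161, -0.0098, -383.9261], [0.3159, 0.3901, 0.8649, -260.6475], [-0.5291, -0.6843, 0.5019, -776.6846], [0.0, 0.0, 0.0, 1.0]] ['camera_matrix', 'world_to_cam'] None
canister_center [([296.0, 173.0, 85.0, 107.0], 0.84), ([280.0, 281.0, 41.0, 79.0], 0.81), ([238.0, 371.0, 109.0, 109.0], 0.79)]
board [([203.0, 140.0, 210.0, 128.0], 0.89)]
jar_center [([382.0, 208.0, 32.0, 42.0], 0.6)]
beaker_center [([250.0, 244.0, 37.0, 38.0], 0.57)]
top [[582.1, 0.0, 322.6], [0.0, 582.1, 239.9], [0.0, 0.0, 1.0]] [[0.0261, -0.9996, 0.0065, -27.0877], [0.9928, 0.0267, 0.1168, -526.2928], [-0.117, 0.0034, 0.9931, -1182.4013], [0.0, 0.0, 0.0, 1.0]] ['camera_matrix', 'world_to_cam'] None
canister_center [([228.0, 174.0, 108.0, 75.0], 0.8), ([396.0, 361.0, 78.0, 40.0], 0.76), ([312.0, 272.0, 79.0, 71.0], 0.69), ([243.0, 264.0, 39.0, 36.0], 0.64)]
board []
jar_center [([279.0, 123.0, 34.0, 31.0], 0.66)]
beaker_center [([242.0, 264.0, 39.0, 37.0], 0.93)]
{'time_s': 0.5, 'joint_positions': array([ 1.19231317e+00,  3.08142289e-01,  1.63385891e+00, -1.45218908e-05,
        1.19971106e+00, -6.96956473e-02]), 'qd': array([-0.00018224,  0.00052736, -0.00222535, -0.00067378, -0.00110646,
       -0.0020496 ]), 'joint_efforts': array([-5.76846996e-04, -4.14805591e+01, -2.76720178e+01, -9.61246451e-05,
        2.45331059e-03,  7.84279468e-07]), 'tool_pos': array([189.95491714, 595.39918832, 231.21753383]), 'tcp_rot': array([ 1.53778492e-01,  9.88105345e-01, -5.98120152e-05, -6.69210030e-06]), 'wrist_force': array([ 0.51248496, -0.24501336,  0.57901714]), 'ft_torque': array([ 0.01000881, -0.0655975 , -0.02074146]), 'gripper_force': 0.0, 'opening': 85.2342455557236}
```

View pics/side0.png

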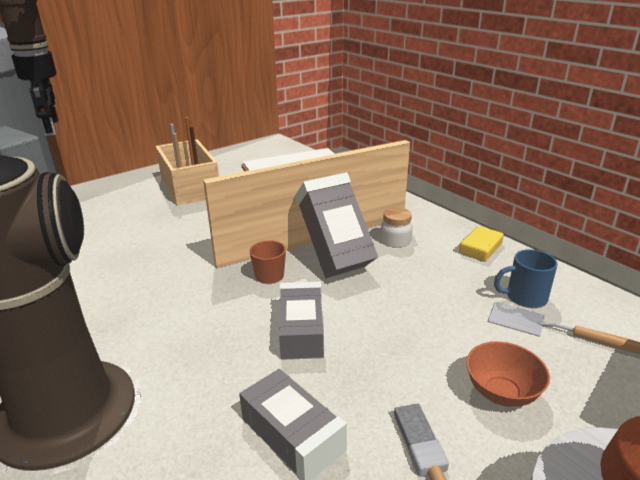

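View pics/top0.png

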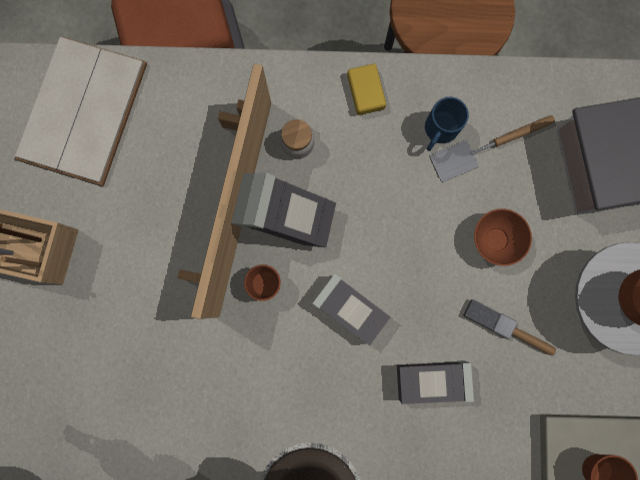

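The side view shows the target leaning on the board at about (335,225), with the jar at (397,228) and the beaker at (268,262). The top view shows the target at (285,212).

There are three canisters in the top view: leaning (285,212), lying (350,308) and lying (435,383). The leaning one is the largest and the only one against the board, so it's the target. I'll confirm this in a crop.

Run:
```python
import cv2, numpy as np
t=cv2.imread("pics/top0.png"); s=cv2.imread("pics/side0.png")
a=cv2.resize(t[60:325,180:350],None,fx=2.25,fy=2.25,interpolation=cv2.INTER_CUBIC)
b=cv2.resize(s[165:285,285:425],None,fx=2.9,fy=2.9,interpolation=cv2.INTER_CUBIC)
o=np.zeros((600,800,3),np.uint8); o[:a.shape[0],:a.shape[1]]=a; o[:b.shape[0],390:390+b.shape[1]]=b[:,:410]
cv2.imwrite("pics/crop0.png",o)
```

```text
(no output)
```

View pics/crop0.png

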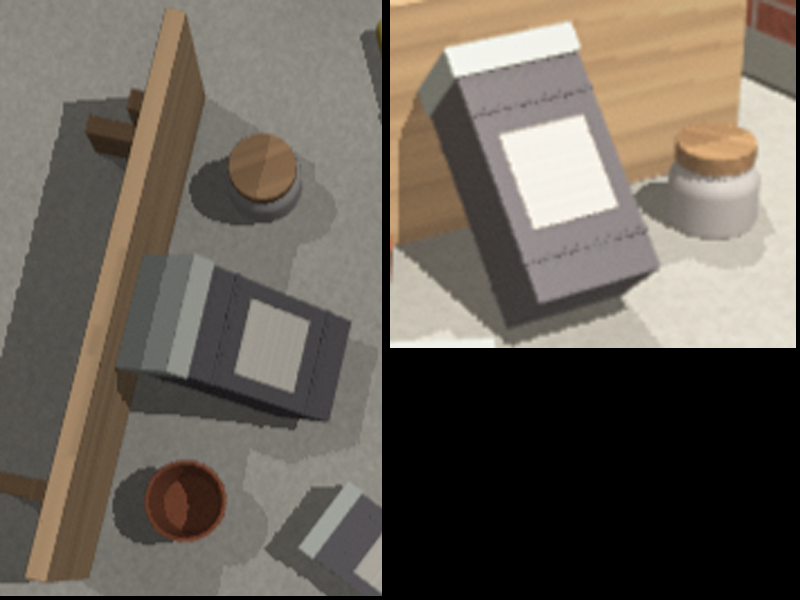

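The crop confirms it: the leaning canister with the white lid, foot's outer corners in the top view at (336,202) and (326,247). Next I'll fit board and canister poses from the corners in both views.

```bash
cat > fit.py <<'E'
import numpy as np
from plant import viewer
CI={c:viewer.camera_info(c) for c in("side","top")}
def proj(c,P):
    W=np.array(CI[c]["world_to_cam"]);K=np.array(CI[c]["camera_matrix"])
    q=(np.atleast_2d(P)@W[:3,:3].T+W[:3,3])*[1,-1,-1]; q=q@K.T
    return q[:,:2]/q[:,2:]
def ground(c,uv,z):
    W=np.array(CI[c]["world_to_cam"]);K=np.array(CI[c]["camera_matrix"])
    d=W[:3,:3].T@(np.linalg.solve(K,[uv[0],uv[1],1])*[1,-1,-1]); o=-W[:3,:3].T@W[:3,3]
    return o+d*(z-o[2])/d[2]
E
python3 - <<'E'
from fit import *
from scipy.optimize import least_squares
# board: local (x,y,z)
B=[("top",(-9,-240,200),(262.7,65.8)),("top",(-9,240,200),(201.3,317.8)),("top",(9,-240,200),(253.3,64.4)),("top",(9,240,200),(191.6,316.4)),
("top",(-9,-240,0),(271.1,103.6)),("top",(-9,240,0),(220,316.4)),
("side",(-9,-240,200),(411,144)),("side",(-9,240,0),(217,262))]
def bp(p,P): 
    x,y,a=p; c,s=np.cos(a),np.sin(a); P=np.array(P,float)
    return np.array([x+c*P[0]-s*P[1],y+s*P[0]+c*P[1],P[2]])
def rb(p): return np.concatenate([proj(c,bp(p,P))[0]-uv for c,P,uv in B])
r=least_squares(rb,[650,250,1.7],loss="soft_l1"); b=r.x; print("board",b,np.round(rb(b).reshape(-1,2),1).tolist())
C=[("top",(-35,-48,0),(335.6,202.2)),("top",(-35,48,0),(325.8,246.7)),("top",(-37,-50,190),(266.7,172.4)),("top",(-37,50,190),(254.2,226.2)),
("top",(-37,-50,168),(275.1,175.6)),("top",(-37,50,168),(263.6,228)),
("side",(-35,48,0),(336.7,269.5)),("side",(-35,-48,0),(377.1,258.1)),("side",(35,48,0),(325.7,277.4)),("side",(-37,50,190),(304,182.2)),("side",(-37,-50,190),(347.8,172.6)),("side",(-37,50,168),(308.1,192.6)),("side",(-37,-50,168),(351.2,183.3))]
def cp(p,P): # p: foot edge x,y, yaw, lean
    x,y,a,t=p; P=np.array(P,float)-[35,0,0]
    X=P[0]*np.cos(t)+P[2]*np.sin(t); Z=-P[0]*np.sin(t)+P[2]*np.cos(t)
    return bp((x,y,a),(X,P[1],Z))
def rc(p): return np.concatenate([proj(c,cp(p,P))[0]-uv for c,P,uv in C])
r=least_squares(rc,[650,100,b[2],.8],loss="soft_l1"); p=r.x; print("can foot",p,np.degrees(p[2:]),np.round(rc(p).reshape(-1,2),1).tolist())
def tob(P): 
    d=P[:2]-b[:2];c,s=np.cos(b[2]),np.sin(b[2]); return [c*d[0]+s*d[1],-s*d[0]+c*d[1],P[2]]
for n,P in dict(foot=(35,0,0),center=(0,0,95),lid=(37,0,190),outer=(-35,0,0)).items(): print(n,cp(p,P).round(1),"board frame",np.round(tob(cp(p,P)),1))
for c in("top",):
  for q,z in(("jar_center",60),("beaker_center",55)):
    for d in viewer.spot_in(c,q)[:1]:
        e=d["extent"];P=ground(c,(e[0]+e[2]/2,e[1]+e[3]/2),z);print(q,P.round(),np.round(tob(P)))
from plant import bot
from scipy.spatial.transform import Rotation as R
a=b[2]
for pd in (45,55,60,65,70):
    pr=np.radians(pd); Z=np.array([np.cos(pr)*np.cos(a),np.cos(pr)*np.sin(a),-np.sin(pr)])
    for sg in(1,-1):
        Y=sg*np.array([-np.sin(a),np.cos(a),0]); X=np.cross(Y,Z); q=R.from_matrix(np.c_[X,Y,Z]).as_quat()
        for dist in (40,220):
            P=bp(b,(-9-dist,tob(cp(p,(35,0,0)))[1],20)); print(pd,sg,dist,P.round(),np.round(j,2) if (j:=bot.inverse_kinematics(P,q)) is not None else None)
E
```

```text
board [597.31242219 161.25899591   1.37921049] [[0.2, -1.1], [-0.5, 1.7], [0.2, -1.7], [-0.7, 0.9], [0.5, -1.0], [-0.0, 1.3], [-0.1, -2.2], [0.7, 7.0]]
can foot [564.90375331  18.37987816   1.38088106   0.8031288 ] [79.1186567  46.01589066] [[0.2, 0.4], [0.1, 1.0], [-0.2, 0.5], [-0.1, -0.9], [0.3, 1.0], [-0.3, 0.3], [0.4, -0.1], [1.9, -1.2], [0.0, 0.8], [0.4, -0.9], [-0.2, -0.6], [-0.1, -1.4], [0.1, -1.9]]
foot [564.9  18.4   0. ] board frame [-146.4    4.6    0. ]
center [573.2  61.6  91.2] board frame [-102.4    4.7   91.2]
lid [591.  154.  130.5] board frame [ -8.3   4.8 130.5]
outer [555.7 -29.4  50.4] board frame [-195.     4.5   50.4]
jar_center [733.  47.  60.] [ -86. -155.   60.]
beaker_center [433. 107.  55.] [-84. 151.  55.]
45 1 40 [583. 114.  20.] [-0.27  0.64  1.91  1.01  0.98  2.3 ]
45 1 220 [549. -63.  20.] [-0.58  0.67  1.84  0.8   1.14  2.21]
45 -1 40 [583. 114.  20.] [-0.27  0.64  1.91  1.01  0.98 -0.84]
45 -1 220 [549. -63.  20.] [-0.58  0.67  1.84  0.8   1.14 -0.93]
55 1 40 [583. 114.  20.] [-0.2   0.57  1.92  0.85  0.86  2.5 ]
55 1 220 [549. -63.  20.] [-0.52  0.
[... 224 characters left out ...]
 220 [549. -63.  20.] [-0.48  0.56  1.9   0.63  0.95  2.42]
60 -1 40 [583. 114.  20.] [-0.15  0.54  1.91  0.75  0.82 -0.53]
60 -1 220 [549. -63.  20.] [-0.48  0.56  1.9   0.63  0.95 -0.72]
65 1 40 [583. 114.  20.] [-0.11  0.53  1.91  0.64  0.78  2.74]
65 1 220 [549. -63.  20.] [-0.43  0.53  1.91  0.55  0.9   2.51]
65 -1 40 [583. 114.  20.] [-0.11  0.53  1.91  0.64  0.78 -0.4 ]
65 -1 220 [549. -63.  20.] [-0.43  0.53  1.91  0.55  0.9  -0.63]
70 1 40 [583. 114.  20.] [-0.06  0.51  1.9   0.52  0.76  2.88]
70 1 220 [549. -63.  20.] [-0.39  0.5   1.92  0.46  0.85  2.61]
70 -1 40 [583. 114.  20.] [-0.06  0.51  1.9   0.52  0.76 -0.26]
70 -1 220 [549. -63.  20.] [-0.39  0.5   1.92  0.46  0.85 -0.53]
```

```bash
cat > h.py <<'E'
import numpy as np, cv2
from plant import bot, move_gripper, status, viewer
from scipy.spatial.transform import Rotation as R
b=(597.31,161.26); a=1.3795; N=np.array([np.cos(a),np.sin(a),0]); T=np.array([-np.sin(a),np.cos(a),0])
def pose(dist,z,pd,off=4.6):   # dist = TCP distance in front of the board face
    P=np.array([*b,z])+N*(-9-dist)+T*off
    pr=np.radians(pd); Z=N*np.cos(pr)-np.array([0,0,np.sin(pr)]); Y=-T
    return P,R.from_matrix(np.c_[np.cross(Y,Z),Y,Z]).as_quat()
def force():
    s=status.read_state(); f=np.array(s["wrist_force"]); return np.array([-f@N,-f@T,-f[2]]),s  # push exerted by tool
def dist(s): return -9-(np.array(s["tool_pos"])[:2]-b)@N[:2]
E
python3 - <<'E'
from h import *
s=status.read_state(); bot.move_to([250,560,420],s["tcp_rot"])
move_gripper(50)
bot.move_to(*pose(250,260,60)); bot.move_straight(*pose(225,12,60),rate=200)
f,s=force(); print(f,s["time_s"],s["tool_pos"],dist(s),s["opening"])
for c in("side","top"): im=viewer.snapshot(c); cv2.imwrite(f"pics/{c}1.png",im[:,:,::-1])
I=[cv2.imread(f"pics/{c}1.png") for c in("side","top")]
cv2.imwrite("pics/c1.png",np.hstack([I[0][130:430,200:600],I[1][50:350,180:580]]))
E
```

```text
[-1.51838877 -0.08983041  0.0025558 ] 5.875 [549.31901256 -68.10775432  13.03637935] 225.3083721101492 50.22475446374575
```

View pics/c1.png

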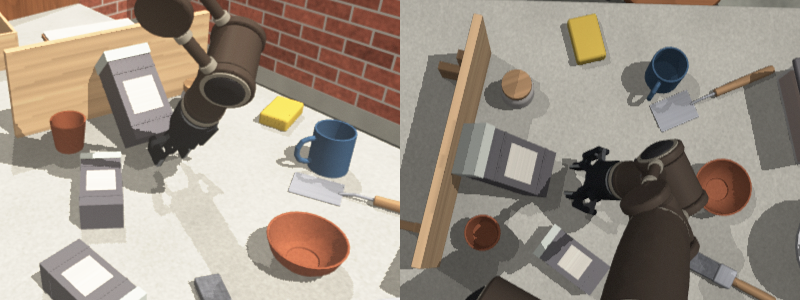

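The fingers straddle the middle of the foot squarely, with crop (600,175) facing the foot edge at (550,175), and both neighbours are clear. I'll push in small steps with force monitoring.

Run:
```python
from h import *
bot.wait(.2); f0,s=force(); print("bias",f0)
d=225; bot.move_straight(*pose(192,12,60),rate=80); d=192
bias=f0; log=[]
while d>128:
    d-=2; bot.move_straight(*pose(d,12,60),rate=25)
    f,s=force(); f=f-bias; log.append((d,*f.round(1)))
    if f[0]>13 or abs(f[2])>15: print("STOP"); break
print(*log,sep="\n"); print(s["time_s"],dist(s))
for c in("side","top"): im=viewer.snapshot(c); cv2.imwrite(f"pics/{c}2.png",im[:,:,::-1])
I=[cv2.imread(f"pics/{c}2.png") for c in("side","top")]
cv2.imwrite("pics/c2.png",np.hstack([I[0][130:430,200:600],I[1][50:350,180:580]]))
```

```text
bias [ 0.00243778  0.4621949  -0.00728622]
(190, np.float64(-0.7), np.float64(-0.2), np.float64(-0.1))
(188, np.float64(-1.0), np.float64(-1.3), np.float64(-1.0))
(186, np.float64(-0.1), np.float64(-0.6), np.float64(1.2))
(184, np.float64(-1.1), np.float64(0.3), np.float64(-0.5))
(182, np.float64(-0.2), np.float64(-0.4), np.float64(0.5))
(180, np.float64(-0.3), np.float64(-0.4), np.float64(-0.1))
(178, np.float64(-0.1), np.float64(-0.1), np.float64(0.6))
(176, np.float64(-0.6), np.float64(-0.7), np.float64(0.0))
(174, np.float64(5.1), np.float64(-0.2), np.float64(1.9))
(172, np.float64(7.0), np.float64(0.3), np.float64(3.0))
(170, np.float64(8.6), np.float64(-0.2), np.float64(6.1))
(168, np.float64(7.7), np.float64(0.2), np.float64(7.0))
(166, np.float64(7.7), np.float64(-0.6), np.float64(5.6))
(164, np.float64(8.0), np.float64(0.2), np.float64(7.5))
(162, np.float64(6.5), np.float64(-0.7), np.float64(6.4))
(160, np.float64(6.2), np.float64(-0.8), np.float64(6.4))
(158, np.float64(5.8), np.float64(-0.0), np.float64(6.7))
(156, np.float64(4.6), np.float64(-0.6), np.float64(6.3))
(154, np.float64(5.4), np.float64(-0.7), np.float64(7.4))
(152, np.float64(5.0), np.float64(-1.0), np.float64(6.1))
(150, np.float64(5.3), np.float64(-0.0), np.float64(6.9))
(148, np.float64(4.4), np.float64(-1.3), np.float64(6.0))
(146, np.float64(0.8), np.float64(-1.2), np.float64(1.9))
(144, np.float64(1.5), np.float64(0.4), np.float64(1.9))
(142, np.float64(1.4), np.float64(-0.9), np.float64(2.1))
(140, np.float64(1.8), np.float64(-0.1), np.float64(2.6))
(138, np.float64(2.0), np.float64(-0.3), np.float64(2.5))
(136, np.float64(2.0), np.float64(-0.7), np.float64(2.1))
(134, np.float64(0.4), np.float64(-1.1), np.float64(0.4))
(132, np.float64(0.4), np.float64(0.6), np.float64(-0.2))
(130, np.float64(0.1), np.float64(-0.3), np.float64(0.4))
(128, np.float64(0.3), np.float64(-0.5), np.float64(0.9))
14.7333 127.7919014957451
```

View pics/c2.png

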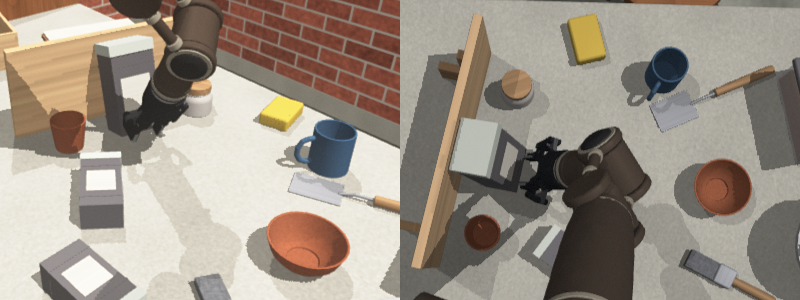

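The canister stands upright, with its lid at crop (487,150) and a gap to the board. Contact force peaked at 8.6 N. Next I'll push it low towards the board.

Run:
```python
from h import *
bot.move_straight(*pose(175,25,60),rate=60)
bot.move_straight(*pose(160,38,45),rate=80); bot.wait(.3)
bias=np.mean([force()[0] for _ in range(3)],0); print("bias",bias)
bot.move_straight(*pose(132,38,45),rate=60); d=132; log=[]
while d>76:
    st=2 if d>90 else 1
    d-=st; bot.move_straight(*pose(d,38,45),rate=25)
    f,s=force(); f=f-bias; log.append((d,*[float(v) for v in f.round(1)]))
    if f[0]>(9 if d>90 else 6.5) or abs(f[2])>10: print("STOP"); break
print(*log,sep="\n"); print(s["time_s"],dist(s))
for c in("side","top"): im=viewer.snapshot(c); cv2.imwrite(f"pics/{c}3.png",im[:,:,::-1])
I=[cv2.imread(f"pics/{c}3.png") for c in("side","top")]
cv2.imwrite("pics/c3.png",np.hstack([cv2.resize(I[0][150:300,200:400],None,fx=2,fy=2),cv2.resize(I[1][120:270,180:380],None,fx=2,fy=2)]))
```

```text
bias [-0.51505714  0.5018252   0.38096911]
(130, 0.7, -0.2, -0.2)
(128, 1.7, -0.4, 0.3)
(126, 2.4, -0.1, -0.0)
(124, 1.1, 0.5, 0.5)
(122, 1.6, -0.5, 0.7)
(120, 1.1, 0.2, -0.1)
(118, 0.9, -0.2, -0.7)
(116, -0.0, -0.8, -0.1)
(114, 0.2, -0.8, -0.3)
(112, 1.5, -0.6, -1.0)
(110, 0.2, -0.1, -1.2)
(108, 0.2, -0.1, -0.5)
(106, 2.2, -0.6, 0.0)
(104, 0.6, 0.1, -1.3)
(102, 1.3, -0.6, -0.4)
(100, 1.3, -1.1, -0.1)
(98, 1.4, 0.1, 0.3)
(96, 0.9, -0.3, 0.1)
(94, 0.9, -1.1, -0.2)
(92, 1.0, -0.3, -0.1)
(90, 0.9, -0.6, -0.1)
(89, 1.8, -0.6, 0.7)
(88, 1.6, 1.0, -0.8)
(87, 2.6, 0.3, -0.0)
(86, 1.8, -0.0, -0.6)
(85, 0.8, -0.3, 0.2)
(84, 0.2, -0.2, 0.7)
(83, 1.0, 0.4, 0.5)
(82, 1.0, -0.1, -0.1)
(81, 1.5, -0.3, -0.9)
(80, 2.5, 0.5, -1.1)
(79, 1.4, 0.2, 0.3)
(78, 2.1, -0.5, -0.6)
(77, 1.3, -0.6, -0.4)
(76, 0.9, -0.9, -0.7)
25.875 75.89873433722116
```

View pics/c3.png

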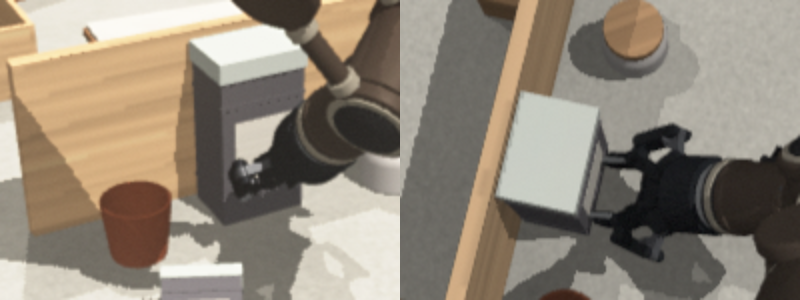

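The canister is upright, square, and almost touching: its lid edge at crop (510,150) nearly meets the board. I'll keep going until touch, then press at lid height.

Run:
```python
from h import *
bias=np.array([-0.5,0.3,0.2]); d=76; log=[]
while d>60:
    d-=.5; bot.move_straight(*pose(d,38,45),rate=15)
    f=np.mean([force()[0] for _ in range(1)],0)-bias; log.append((d,round(float(f[0]),1)))
    if f[0]>4.5: break
print(log)
t=d
bot.move_straight(*pose(t+25,38,45),rate=60); bot.move_straight(*pose(t+25,168,45),rate=120); bot.wait(.3)
bias=np.mean([force()[0] for _ in range(3)],0); print("bias",bias,status.read_state()["time_s"])
d=t+6; bot.move_straight(*pose(d,168,45),rate=40); log=[]
while d>t-8:
    d-=.4; bot.move_straight(*pose(d,168,45),rate=10)
    f,s=force(); f=f-bias; log.append((round(d,1),*[round(float(v),1) for v in f]))
    if f[0]>7: break
print(*log,sep="\n"); print(s["time_s"])
```

```text
[(75.5, 1.5), (75.0, 1.7), (74.5, 2.3), (74.0, 2.7), (73.5, 3.6), (73.0, 4.7)]
bias [ 0.42603662 -0.63962899 -0.80300998] 29.575
(78.6, 0.2, 1.7, -0.0)
(78.2, -0.8, -0.4, -0.6)
(77.8, -0.0, 1.0, -0.0)
(77.4, 0.6, 1.2, 1.0)
(77.0, -0.0, 0.1, 1.5)
(76.6, -0.2, 1.0, 0.9)
(76.2, -0.7, 1.1, 1.5)
(75.8, 1.4, 0.4, -0.0)
(75.4, 4.9, -0.7, -0.4)
(75.0, 5.7, -0.4, -1.9)
(74.6, 7.0, -1.1, -0.3)
32.95
```

Run:
```python
from h import *
bias=-0.05; d=74.6
def F():
    v=[]
    for _ in range(8): v.append(force()[0][0]); bot.wait(.04)
    return np.mean(v)-bias
f=F(); print(d,f)
while f<9.7 and d>68:
    d-=.3; bot.move_straight(*pose(d,168,45),rate=10); f=F(); print(round(d,1),round(f,1))
bot.wait(.6); print(F())
bot.move_straight(*pose(d+15,168,45),rate=25); bot.move_straight(*pose(200,220,45),rate=150); bot.wait(.3)
for c in("side","top"): im=viewer.snapshot(c); cv2.imwrite(f"pics/{c}4.png",im[:,:,::-1])
I=[cv2.imread(f"pics/{c}4.png") for c in("side","top")]
cv2.imwrite("pics/c4.png",np.hstack([cv2.resize(I[0][140:290,220:420],None,fx=2,fy=2),cv2.resize(I[1][100:300,180:380],None,fx=2,fy=2)[:300]]))
print(status.read_state()["time_s"], force()[0])
```

```text
74.6 8.217435770843485
74.3 9.6
74.0 10.8
10.847356159406639
37.5 [ 0.05926611  1.18369125 -0.40214984]
```

View pics/c4.png

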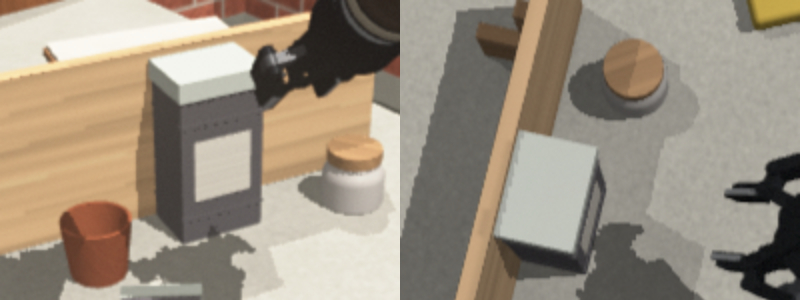

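The canister stands upright and flush on the board, with its lid at crop (545,190). The jar and beaker haven't moved and the gripper is clear.

```bash
python3 -c "
from plant import bot
print(bot.close_job())"
```

```text
the job is handed in; nothing more can be done
None
```

The job is handed in: the canister stands upright and square against the board, pressed home at about 11 N (never above 11 N at any time), with the jar and beaker untouched and the gripper clear.

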